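Stack the clip-lid food boxes

TASK

Stack the two loose food boxes squarely on the deep box with the dark grey lid: the medium box with the teal lid first, then the shallow box with the orange-red lid on top, each level and right way up with its foot seated down between the corner lugs of the lid below. The shallow box is lying on its long side and has to be turned up; handle the boxes gently, never letting one drop or topple over. Leave the deep box where it stands and do not disturb the other things on the worktop.

Things in the scene. Friction and masses are not known exactly. Their poses are not given: they have to be found in the camera images.
- deep_box: Clip-lid food box, off-white, dark grey lid; 64 mm wide (x), 140 long (y), 92 high from foot to lid flat. Origin: centre of the foot's underside; z out of the lid. As on all three, L-shaped lugs, 5 mm high, 4 thick, stand on the lid's corners, flush with its outline, 12 mm along each edge; 56 x 132 mm lies between them. Upright; bottom of the column; 0.8 kg.
- medium_box: Clip-lid food box, off-white, teal lid; 64 mm wide (x), 140 long (y), 70 high from foot to lid flat. Origin: centre of the foot's underside; z out of the lid. The foot, like all three, is a plate 51.5 x 127.5 mm, 6 mm deep, lower edge stepped in 1.5 mm; it drops between the lugs of the lid below with 2.2 mm play all round, onto the lid flat. Starts upright; about 0.4 kg.
- shallow_box: Clip-lid food box, off-white, orange-red lid; 64 mm wide (x), 140 long (y), 58 high from foot to lid flat. Origin: centre of the foot's underside; z out of the lid. Lugs and foot like the others. At the start it lies on a long side: z and y level, x pointing straight up, origin 32 mm above the worktop. Too long to grip by its ends; about 0.3 kg.
- cupboard_front (a point): Middle of the lower edge of the front of the tall cupboard behind the work: a level wall facing the robot, from y -0.293 to +0.293, from the worktop to far above the arm; its knob, 30 mm across and 27 proud, is at y -0.24, 56 mm up.
- tea_carton: red cardboard tea carton, 70 x 114 mm, its pointed lid 118 mm high; origin under its centre. Not part of the job: leave it.
- tin: tall white and blue food tin, 75 mm diameter, 110 mm high; origin under its centre. Not part of the job: leave it.
- peanut_jar: glass jar with red screw lid, 65 mm diameter, 100 mm high; origin under its centre. Not part of the job: leave it.
- spice_jar: small glass jar with green lid, 46 mm diameter, 106 mm high; origin under its centre. Not part of the job: leave it.
- striped_mug: mug with coloured stripes, 89 mm across, 99 mm high, handle along its -y to 62 mm; origin under the middle of mug and handle. Not part of the job: leave it.
- timer: round blue-green minute timer, 62 mm diameter, 50 mm high; origin under its centre. Not part of the job: leave it.
- pepper_mill: dark wooden pepper mill, 58 mm diameter, 170 mm high; origin under its centre. Not part of the job: leave it.
- spray_bottle: green bottle, 51 x 86 mm, 235 mm high; origin under its centre. Not part of the job: leave it.

How it is judged:
By the outcome, as a careful person would: the job done as asked, in the order asked, and still so for the second after the job is handed in, with the robot touching nothing.
It also fails if it takes over 72 s, if anything falls off the work surface, if the arm or the gripper's body presses on something with over 40 N, if the wrist force passes 120 N, or if a joint passes its speed limit or range.

ROBOT

A 6-joint arm with a two-finger parallel gripper is mounted at the origin on a cart in front of the work surface, level with it; the furniture and walls round the work are solid. World frame = base frame: x ahead of the robot, y to its left, z up, the work surface at z = 0. Lengths are in m, angles in rad, forces in N, time in s.
With the tool pointing down it reaches from about 0.275 to 0.875 m from the base axis. Payload 12.5 kg.
Tool frame: the origin (TCP) lies midway between the tips of the shut fingers; the grasp point (between the pads) lies 19 mm behind it (bot.grasp_offset is the distance from the TCP to the grasp point, in m); z points along the fingers, y is the line along which they close (so a half turn about z gives the same grasp; the last joint's range is limited). The gripper opens to 85 mm and grips with 20 to 120 N. Pads are 22 mm wide; open, the fingers measure 114 mm over their backs; the gripper's body (76 mm by 85 mm) begins 54 mm behind the grasp point. The pads swing forward as they close: fully open they stand 13 mm farther back than shut.
Start: joints at [-1.306, 0.351, 1.652, -0, 1.139, -0.085], TCP at [0.189, -0.517, 0.231] pointing down, gripper open.
Joint ranges: [-2.75, 2.75], [-0.79, 2.1], [0.01, 2.65], [-1.57, 4.71], [0.07, 3.14], [-2.87, 2.87]. Speed limits (rad/s): [2.22, 2.22, 2.79, 3.14, 3.14, 3.14].

INTERFACE

Orientations are given as a unit quaternion [w, x, y, z].
In Python, from cell import bot gives the robot as it stands.
- The arm moves only by the shell command python3 -m creep 'ROWS' [FORCE]. ROWS is JSON, a list of rows, each a list of 5 numbers: the shift along the tool's x, y, z in units of 30 mm (1.0 is 30 mm), then the turn about the tool's z in units of 6 degrees (1.0 is 6 degrees), then the opening, from -1 (shut) to 1 (fully open). A call has exactly 10 rows; each row shifts and turns the commanded pose from where the row before left it, along the tool's axes as they then stand; what a row does not reach is not made up. A row lasts 1/10 s, in which the tool goes at most 50 mm and 8.59 degrees, less where a joint would pass 70% of its speed; a pose out of reach is approached as far as the arm can. A call is refused whole if a number of a shift passes 1 or a number of a turn 1, either way. A call with a gripper value outside its range is refused whole. The fingers move at their own pace and stop on an object; FORCE is the grip in N (left out, the last holds). Time passes only in rows, so rows that do not move let the fingers close, or fill a call up. It gives the time, the measured TCP pose, the force, the opening and the grip force at its end, in the units of the state.
- bot.read_state(): the state, without advancing time (a new reading comes with each control period).
- bot.snapshot(name): name is "side" or "top" or "wrist"; returns a dict with "image" (420x560x3 uint8, red, green, blue), "z_map" (420x560 float32, m along the optical axis (not along the pixel's ray), 0 where there is no reading), "K" (3x3 intrinsics, pixels), "pose" (4x4, takes a point from camera to world coordinates); the wrist camera has in their place "tool_from_camera" (4x4, takes a point from camera to tool coordinates, whose origin is the TCP and whose axes are the flange's). Camera axes: x right, y down, z forward; pixel columns grow to the right and rows downward; lengths in m; the calibration is good to about 2 mm. A picture is of the moment at which its call begins: read the wrist's pose just before it.
- bot.job_done(): hands the job in; it is judged then, once.
Trained networks look in a picture, given as the dict that the camera call returned (one of the last four; its "shot" number tells which), for a name from the list of things; names that differ only in an ending like _2 or _b are one class to them, and where a whole thing is asked for, a point or a joint stands for the part that bears it (a point fixed in the world has none). Each returns a list of dicts, best first, with "score" (0 to 1); they miss things now and then, are a little off and sometimes report something else, mostly with a low value. They report only what shows in the picture. A call takes as long as a camera call.
- bot.search_frame(picture, target): "uv" ([column, row] in pixels, amid what is visible of it).
- bot.masks_of(picture, target): "pixels" (420x560 bool, what is visible of it) and "uv" ([column, row] in pixels, amid what is visible of it).
The state is a dict: "time": time; "joint_positions": joint angles; "joint_vel": joint speeds; "joint_torque": joint torques, N m; "tool_pos": TCP position; "eef_rot": TCP orientation; "wrist_force": force on the tool from outside, world axes, zero at the start; "wrist_torque": the same for the moment, N m; "finger_gap": finger opening in m; "grasp_force": force on a finger pad.
Only numpy, scipy, OpenCV 4.12 (cv2) and the standard library are available. Lean on these libraries where they do the work, as an engineer would, in place of code of your own. Each camera call takes 0.05 s, during which the arm holds its last target. There are 200 camera calls.

## Working session

There is one attempt and no reset: what is moved stays moved. The work goes in short steps, Python scripts to look and compute and a shell command to move; the robot and the scene stay as the last step left them, time stands still between calls to the robot, and variables do not carry over. Pictures are saved under pics/ and viewed, at most 10 in all, crops included, and the job is handed in when it is done.

```bash
ls; mkdir -p pics; cat > h.py <<'E'
import numpy as np, cv2
from cell import bot
from scipy.spatial.transform import Rotation as R
def world(p):
    v,u=np.mgrid[:420,:560]; z=p["z_map"]; K=p["K"]
    c=np.stack([(u-K[0,2])/K[0,0]*z,(v-K[1,2])/K[1,1]*z,z],-1)
    if "pose" in p: T=p["pose"]
    else: T=p["Tw"]
    w=c@T[:3,:3].T+T[:3,3]; w[z==0]=np.nan
    return w
def wrist():
    s=bot.read_state(); p=bot.snapshot("wrist")
    q=s["eef_rot"]; T=np.eye(4); T[:3,:3]=R.from_quat([q[1],q[2],q[3],q[0]]).as_matrix(); T[:3,3]=s["tool_pos"]
    p["Tw"]=T@p["tool_from_camera"]; return p
def save(p,n): cv2.imwrite("pics/"+n,p["image"][:,:,::-1])
E
python3 - <<'E'
from h import *
print(bot.read_state())
for n in("top","side"):
    p=bot.snapshot(n); save(p,n+"1.png"); w=world(p); print(n,p["pose"].round(3).tolist())
    for t in["deep_box","medium_box","shallow_box","tea_carton","tin","peanut_jar","spice_jar","striped_mug","timer","pepper_mill","spray_bottle"]:
        for m in bot.masks_of(p,t)[:2]:
            q=w[m["pixels"]]; q=q[~np.isnan(q[:,0])]
            if len(q)<5: continue
            print(t,round(m["score"],2),np.round(m["uv"]),len(q),np.percentile(q,[2,98],axis=0).round(3).tolist())
E
```

```text
pics
{'time': 0.0, 'joint_positions': array([-1.30559726e+00,  3.51250620e-01,  1.65244312e+00, -1.18725536e-05,
        1.13910770e+00, -8.45909702e-02]), 'joint_vel': array([-0.0005309 ,  0.00136797,  0.00048451,  0.0007676 , -0.0016969 ,
        0.00073511]), 'joint_torque': array([ 1.96481218e-03, -5.06102371e+01, -2.91406488e+01, -2.50771598e-05,
        4.43977362e-03, -6.47694804e-07]), 'tool_pos': array([ 0.1884212 , -0.5163533 ,  0.23074332]), 'eef_rot': array([-6.01440161e-04,  9.84744199e-01,  1.74007177e-01, -5.98728381e-05]), 'wrist_force': array([ 0.54493819, -0.47112193,  0.28748177]), 'wrist_torque': array([-0.01370215,  0.01576032, -0.00548191]), 'grasp_force': 0.0, 'finger_gap': 0.08544605943066691}
top [[0.028, -0.979, 0.203, 0.289], [-1.0, -0.027, 0.007, -0.15], [-0.001, -0.203, -0.979, 1.281], [0.0, 0.0, 0.0, 1.0]]
medium_box 0.63 [331. 233.] 1643 [[0.411, -0.361, 0.0], [0.531, -0.236, 0.076]]
shallow_box 0.57 [233. 247.] 1273 [[0.371, -0.118, 0.011], [0.476, 0.004, 0.069]]
shallow_box 0.35 [275. 196.] 414 [[0.538, -0.186, 0.028], [0.592, -0.132, 0.054]]
tea_cart
[... 1383 characters left out ...]
ton 0.31 [308. 194.] 1277 [[0.408, -0.358, 0.01], [0.535, -0.227, 0.074]]
tin 0.7 [248. 328.] 2523 [[0.523, 0.22, 0.003], [0.592, 0.288, 0.11]]
peanut_jar 0.67 [275. 227.] 513 [[0.527, -0.074, 0.016], [0.586, -0.018, 0.102]]
peanut_jar 0.22 [337. 158.] 827 [[0.345, -0.584, 0.003], [0.454, -0.493, 0.1]]
striped_mug 0.76 [338. 159.] 819 [[0.346, -0.582, 0.004], [0.454, -0.493, 0.1]]
striped_mug 0.71 [267. 165.] 6 [[0.619, -0.395, 0.074], [0.621, -0.384, 0.092]]
timer 0.42 [280. 214.] 53 [[0.536, -0.248, 0.003], [0.581, -0.153, 0.053]]
pepper_mill 0.8 [290. 154.] 600 [[0.528, -0.515, 0.007], [0.574, -0.487, 0.159]]
spray_bottle 0.29 [249. 328.] 2594 [[0.523, 0.216, 0.002], [0.592, 0.288, 0.11]]
```

View pics/top1.png

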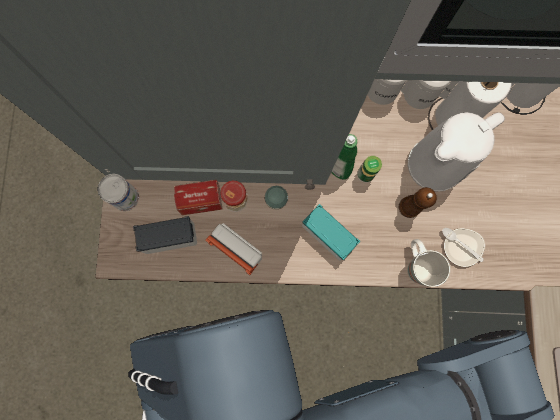

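View pics/side1.png

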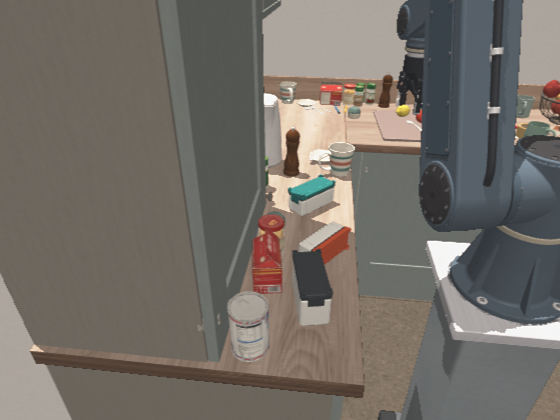

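The top view shows the teal medium box at (331,233), the shallow box on its side at (235,247) with its lid toward the robot, and the deep box at (163,235). The side view shows the deep box at (310,285). Next I fit the box poses.

```bash
cat >> h.py <<'E'
def rect(w,lo,hi,zl,zh):
    "min-area rectangle of world points in an xy window and a height band"
    m=(w[...,0]>lo[0])&(w[...,0]<hi[0])&(w[...,1]>lo[1])&(w[...,1]<hi[1])&(w[...,2]>zl)&(w[...,2]<zh)
    q=w[m]; (c,s,a)=cv2.minAreaRect((q[:,:2]*1000).astype(np.float32))
    if s[0]<s[1]: a+=90; s=s[::-1]
    return len(q),np.round(c,1),np.round(s,1),round((a+90)%180-90,1),np.round(np.median(q[:,2])*1000,1)  # angle of long axis from world x, deg
E
python3 - <<'E'
from h import *
for n in("top","side"):
    w=world(bot.snapshot(n))
    print(n,"deep",rect(w,(.39,.03),(.51,.215),.085,.105))
    print("med",rect(w,(.38,-.40),(.56,-.20),.062,.08))
    print("sha",rect(w,(.35,-.14),(.51,.04),.058,.075))
    m=(abs(w[...,1])<.29)&(w[...,2]>.15)&(w[...,2]<.4)&(w[...,0]>.5)&(w[...,0]<.8)
    print("wall",np.percentile(w[m][:,0],[1,5,50]) if m.any() else None)
E
```

```text
top deep (1457, array([452.7, 118.3]), array([141. ,  64.8]), -77.9, np.float64(92.4))
med (1421, array([ 472.7, -299.1]), array([140.1,  64.9]), 48.3, np.float64(70.8))
sha (1162, array([428.2, -56.8]), array([140.5,  62.3]), 54.3, np.float64(63.2))
wall [0.60958282 0.61011604 0.61858803]
side deep (1480, array([450.8, 120.7]), array([144.6,  64.5]), -78.1, np.float64(92.9))
med (605, array([ 470. , -297.1]), array([144.7,  68. ]), 47.6, np.float64(71.2))
sha (717, array([425.6, -54.3]), array([141.5,  59.5]), 53.8, np.float64(64.2))
wall [0.60862544 0.60887244 0.61715765]
```

```bash
cat >> h.py <<'E'
def go(x,y,z,yaw):
    "units to go: turn first, then shift in the turned tool frame"
    s=bot.read_state(); q=s["eef_rot"]; M=R.from_quat([q[1],q[2],q[3],q[0]]).as_matrix()
    y0=np.degrees(np.arctan2(M[1,0],M[0,0])); t=-((yaw-y0+180)%360-180)/6
    d=np.array([x,y,z])-s["tool_pos"]; c,n=np.cos(np.radians(yaw)),np.sin(np.radians(yaw))
    print("t",round(s["time"],1),"pos",s["tool_pos"].round(4),"yaw",round(y0,2),"gap",round(s["finger_gap"],4),"| turn",round(t,2),"shift",(np.array([d@[c,n,0],d@[n,-c,0],-d[2]])/.03).round(2))
E
python3 -c "
from h import *
go(.472,-.298,.2,48)"
```

```text
t 1.3 pos [ 0.1885 -0.5167  0.2313] yaw 20.04 gap 0.0855 | turn -4.66 shift [11.74  2.15  1.04]
```

```bash
python3 -m creep '[[0,0,0,-0.93,1],[0,0,0,-0.93,1],[0,0,0,-0.93,1],[0,0,0,-0.93,1],[0,0,0,-0.94,1],[0.8,0,0,0,1],[0.8,0,0,0,1],[0.8,0,0,0,1],[0.8,0,0,0,1],[0.8,0,0,0,1]]'
python3 -m creep '[[0.86,0.24,0.1,0,1],[0.86,0.24,0.1,0,1],[0.86,0.24,0.1,0,1],[0.86,0.24,0.1,0,1],[0.86,0.24,0.1,0,1],[0.86,0.24,0.1,0,1],[0.86,0.24,0.1,0,1],[0.86,0.24,0.1,0,1],[0.86,0.24,0.1,0,1],[0,0,0,0,1]]'
python3 - <<'E'
from h import *
p=wrist(); save(p,"w1.png"); w=world(p)
print("med",rect(w,(.38,-.40),(.56,-.20),.062,.08))
print(p["tool_from_camera"].round(3).tolist())
go(.472,-.298,.02,48)
E
```

```text
time: 2.3
tool_pos: [0.2693, -0.4268, 0.2313]
eef_rot: [0.0, 0.914, 0.407, -0.0]
wrist_force: [0.0, -0.8, 0.1]
finger_gap: 0.0854
grasp_force: 0.0
time: 3.3
tool_pos: [0.4741, -0.2967, 0.2039]
eef_rot: [-0.0, 0.913, 0.408, 0.0]
wrist_force: [0.0, -0.1, -0.6]
finger_gap: 0.0856
grasp_force: 0.0
med (9593, array([ 472.4, -297.8]), array([138.9,  64. ]), 48.1, np.float64(70.0))
[[-0.0, -0.958, -0.286, 0.073], [1.0, -0.0, -0.0, -0.0], [0.0, -0.286, 0.958, -0.142], [0.0, 0.0, 0.0, 1.0]]
t 3.4 pos [ 0.473  -0.2976  0.204 ] yaw 48.12 gap 0.085 | turn 0.02 shift [-0.03 -0.01  6.13]
```

View pics/w1.png

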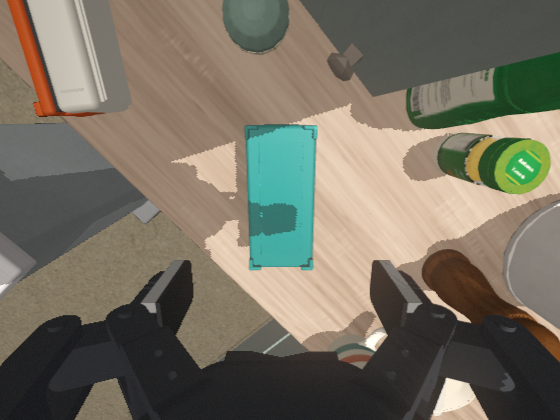

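The wrist view has the medium box at (280,197), between the open fingers and clear of everything. It agrees with the fit, so I grip it.

```bash
python3 -m creep '[[-0.02,0,0.8,0,1],[0,0,0.8,0,1],[0,0,0.8,0,1],[0,0,0.8,0,1],[0,0,0.8,0,1],[0,0,0.8,0,1],[0,0,0.7,0,1],[0,0,0.6,0,1],[0,0,0,0,-1],[0,0,0,0,-1]]' 35
python3 -m creep '[[0,0,0,0,-1],[0,0,0,0,-1],[0,0,-0.3,0,-1],[0,0,-0.7,0,-1],[0,0,-0.9,0,-1],[0,0,-0.9,0,-1],[0,0,-0.9,0,-1],[0,0,-0.9,0,-1],[0,0,-0.9,0,-1],[0,0,-0.9,0,-1]]'
python3 -c "
from h import *
go(.475,-.03,.24,102)"
```

```text
time: 4.35
tool_pos: [0.4716, -0.2993, 0.0218]
eef_rot: [0.0, 0.914, 0.406, -0.0]
wrist_force: [-0.2, 0.6, -4.3]
finger_gap: 0.0633
grasp_force: 42.0
time: 5.35
tool_pos: [0.4716, -0.2984, 0.2153]
eef_rot: [0.0, 0.914, 0.407, 0.0]
wrist_force: [1.1, -0.2, -4.7]
finger_gap: 0.0637
grasp_force: 41.8
t 5.3 pos [ 0.4716 -0.2984  0.2153] yaw 48.01 gap 0.0637 | turn -9.0 shift [ 8.73  1.97 -0.82]
```

```bash
python3 -m creep '[[0,0,-0.1,-0.5,-1],[0,0,-0.1,-1,-1],[0,0,-0.1,-1,-1],[0,0,-0.1,-1,-1],[0,0,-0.1,-1,-1],[0,0,-0.1,-1,-1],[0,0,-0.1,-1,-1],[0,0,-0.1,-1,-1],[0,0,0,-1,-1],[0,0,0,-0.5,-1]]'
python3 -m creep '[[0.5,0.1,0,0,-1],[0.9,0.2,0,0,-1],[1,0.2,0,0,-1],[1,0.2,0,0,-1],[1,0.2,0,0,-1],[1,0.2,0,0,-1],[1,0.2,0,0,-1],[1,0.2,0,0,-1],[0.9,0.2,0,0,-1],[0.43,0.27,0,0,-1]]'
python3 - <<'E'
from h import *
p=wrist(); save(p,"w2.png"); w=world(p)
print("deep",rect(w,(.39,.03),(.51,.215),.086,.1))
m=(w[...,2]>.2)&(w[...,1]<.08); print("held top",rect(w,(.3,-.2),(.6,.06),.22,.32))
go(.4527,.1198,.24,102)
E
```

```text
time: 6.35
tool_pos: [0.4717, -0.2985, 0.2381]
eef_rot: [0.0, 0.628, 0.778, -0.0]
wrist_force: [-0.5, -0.4, -5.3]
finger_gap: 0.0634
grasp_force: 41.9
time: 7.35
tool_pos: [0.4741, -0.0277, 0.2378]
eef_rot: [-0.0, 0.629, 0.777, 0.0]
wrist_force: [-0.3, -1.1, -5.3]
finger_gap: 0.0636
grasp_force: 42.0
deep (8199, array([457.5,  95.1]), array([89.2, 64.1]), -77.9, np.float64(92.0))
held top (69960, array([ 4.685e+02, -4.000e-01]), array([133.5,  88.1]), 12.2, np.float64(287.0))
t 7.4 pos [ 0.4751 -0.0268  0.2379] yaw 102.02 gap 0.0638 | turn 0.0 shift [ 4.93  0.29 -0.07]
```

View pics/w2.png

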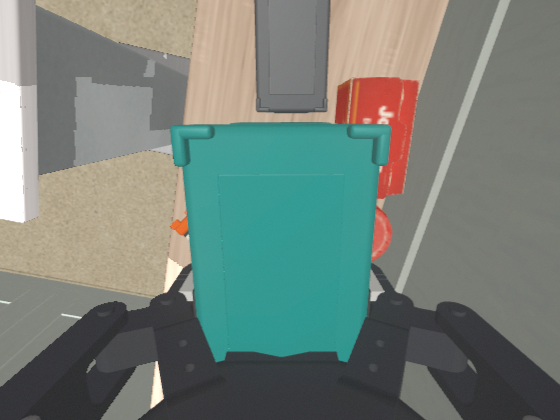

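```bash
python3 - <<'E'
from h import *
p=wrist(); T=p["tool_from_camera"]; p["Tw"]=T; w=world(p)
m=(w[...,2]<-.044)&(w[...,2]>-.056)&(w[...,0]>.02)&(w[...,0]<.1)&(abs(w[...,1])<.04)
q=w[m]; print(np.percentile(q,[0.2,1,50,99,99.8],axis=0).round(4).tolist())
f=w[(abs(w[...,2]+.048)<.002)&(w[...,0]>.02)&(w[...,0]<.06)&(abs(w[...,1])<.025)]; print(np.linalg.lstsq(np.c_[f[:,:2],np.ones(len(f))],f[:,2],rcond=None)[0])
p.pop("Tw"); 
E
```

```text
[[0.0201, -0.0316, -0.0544], [0.0206, -0.0308, -0.0539], [0.0493, -0.0001, -0.0486], [0.0712, 0.0305, -0.046], [0.0715, 0.0313, -0.0449]]
[ 0.00347347 -0.00058598 -0.04878855]
```

```bash
python3 -m creep '[[0.3,0,0,0,-1],[0.7,0.05,0,0,-1],[0.9,0.05,0,0,-1],[0.9,0.05,0,0,-1],[0.9,0.05,0,0,-1],[0.75,0.05,0,0,-1],[0.45,0.04,0,0,-1],[0,0,0,0,-1],[0,0,0.3,0,-1],[0,0,0.7,0,-1]]'
python3 -m creep '[[0,0,0.7,0,-1],[0,0,0.7,0,-1],[0,0,0.5,0,-1],[0,0,0.3,0,-1],[0,0,0.2,0,-1],[0,0,0.1,0,-1],[0,0,0,0,-1],[0,0,0,0,-1],[0,0,0,0,-1],[0,0,0,0,-1]]'
python3 -c "
from h import *
go(.4526,.1187,.1135,102.1)"
```

```text
time: 8.45
tool_pos: [0.4541, 0.1146, 0.2077]
eef_rot: [0.001, 0.63, 0.777, 0.001]
wrist_force: [-0.6, 0.6, -5.6]
finger_gap: 0.0641
grasp_force: 42.2
time: 9.45
tool_pos: [0.4534, 0.1154, 0.1326]
eef_rot: [0.0, 0.629, 0.777, 0.0]
wrist_force: [0.7, -0.0, -4.0]
finger_gap: 0.0636
grasp_force: 41.9
t 9.4 pos [0.4534 0.1154 0.1326] yaw 102.0 gap 0.0636 | turn -0.02 shift [ 0.11 -0.    0.64]
```

```bash
python3 -m creep '[[0.1,0,0,0,-1],[0,0,0.1,0,-1],[0,0,0.1,0,-1],[0,0,0.1,0,-1],[0,0,0.1,0,-1],[0,0,0.1,0,-1],[0,0,0.05,0,-1],[0,0,0,0,-1],[0,0,0,0,-1],[0,0,0,0,-1]]'
python3 -c "
from h import *
go(.4526,.1187,.1135,102.1)"
```

```text
time: 10.45
tool_pos: [0.4527, 0.1183, 0.1159]
eef_rot: [0.0, 0.629, 0.777, 0.0]
wrist_force: [0.2, 0.2, -4.6]
finger_gap: 0.0635
grasp_force: 41.9
t 10.4 pos [0.4527 0.1183 0.1159] yaw 102.0 gap 0.0635 | turn -0.02 shift [ 0.01 -0.    0.08]
```

```bash
python3 -m creep '[[0,0,0.04,0,-1],[0,0,0.04,0,-1],[0,0,0.02,0,-1],[0,0,0.02,0,-1],[0,0,0,0,-1],[0,0,0,0,-1],[0,0,0,0,-1],[0,0,0,0,-1],[0,0,0,0,-1],[0,0,0,0,-1]]'
```

```text
time: 11.45
tool_pos: [0.4527, 0.1183, 0.1133]
eef_rot: [0.0, 0.629, 0.777, 0.0]
wrist_force: [-6.3, -1.6, 15.6]
finger_gap: 0.0636
grasp_force: 44.1
```

```bash
python3 -m creep '[[0,0,-0.04,0,-1],[0,0,0,0,1],[0,0,0,0,1],[0,0,0,0,1],[0,0,-0.3,0,1],[0,0,-0.8,0,1],[0,0,-0.9,0,1],[0,0,-0.9,0,1],[0,0,-0.9,0,1],[0,0,-0.6,0,1]]' 20
python3 - <<'E'
from h import *
p=wrist(); save(p,"w3.png"); w=world(p)
print("med",rect(w,(.39,.03),(.51,.215),.155,.175))
f=w[(abs(w[...,2]-.162)<.006)&(abs(w[...,0]-.45)<.02)&(abs(w[...,1]-.12)<.05)]; print(len(f),np.linalg.lstsq(np.c_[f[:,:2]-[.4523,.12],np.ones(len(f))],f[:,2],rcond=None)[0])
go(.428,-.055,.23,54)
E
```

```text
time: 12.45
tool_pos: [0.453, 0.1183, 0.2479]
eef_rot: [0.001, 0.629, 0.777, 0.001]
wrist_force: [0.4, -0.5, 0.0]
finger_gap: 0.0853
grasp_force: 0.0
med (13607, array([452.6, 119.6]), array([140.4,  64.2]), -77.8, np.float64(162.0))
6109 [0.0013546  0.00106712 0.16206545]
t 12.5 pos [0.4539 0.1185 0.2501] yaw 102.01 gap 0.0854 | turn 8.0 shift [-5.19  2.7   0.67]
```

```bash
python3 -m creep '[[0,0,0,0.5,1],[0,0,0,1,1],[0,0,0,1,1],[0,0,0,1,1],[0,0,0,1,1],[0,0,0,1,1],[0,0,0,1,1],[0,0,0,1,1],[0,0,0,0.5,1],[-0.5,0.26,0,0,1]]'
python3 -m creep '[[-0.67,0.35,0,0,1],[-0.67,0.35,0,0,1],[-0.67,0.35,0,0,1],[-0.67,0.35,0.1,0,1],[-0.67,0.35,0.15,0,1],[-0.67,0.35,0.2,0,1],[-0.67,0.34,0.22,0,1],[0,0,0,0,1],[0,0,0,0,1],[0,0,0,0,1]]'
python3 - <<'E'
from h import *
p=wrist(); save(p,"w4.png"); w=world(p)
for b in((.058,.075),(.04,.075)): print("sha",rect(w,(.35,-.14),(.51,.04),*b))
go(.454,-.019,.012,54)
E
```

```text
time: 13.5
tool_pos: [0.4501, 0.1022, 0.2455]
eef_rot: [-0.0, 0.891, 0.454, 0.0]
wrist_force: [0.3, -0.2, -0.2]
finger_gap: 0.0853
grasp_force: 0.0
time: 14.5
tool_pos: [0.4268, -0.0548, 0.2256]
eef_rot: [0.0, 0.891, 0.454, 0.0]
wrist_force: [0.2, -0.1, 0.3]
finger_gap: 0.0852
grasp_force: 0.0
sha (6541, array([426.1, -55.4]), array([139.4,  60.7]), 54.3, np.float64(63.1))
sha (7163, array([427.3, -55.8]), array([140.2,  63. ]), 54.3, np.float64(63.0))
t 14.6 pos [ 0.4268 -0.0547  0.2256] yaw 54.04 gap 0.0854 | turn 0.01 shift [1.5  0.03 7.12]
```

View pics/w4.png

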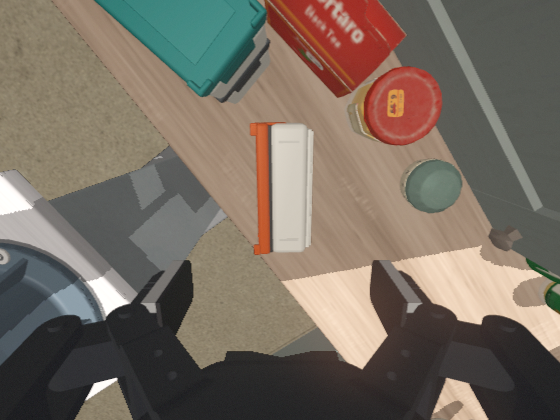

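The wrist view has the shallow box at (285,187), with its lid to the left and its foot to the right. The medium box stands seated at (185,40). The stack is too close to turn the shallow box here, so I move it lying down to clear space first.

```bash
python3 -m creep '[[0,0.12,0.8,0,1],[0,0,0.9,0,1],[0,0,0.9,0,1],[0,0,0.9,0,1],[0,0,0.9,0,1],[0,0,0.9,0,1],[0,0,0.9,0,1],[0,0,0.9,0,1],[0,0,0,0,-1],[0,0,0,0,-1]]' 25
python3 -m creep '[[0,0,0,0,-1],[0,0,0,0,-1],[0,0,-0.3,0,-1],[0,0,-0.5,0,-1],[0,0,-0.2,0,-1],[0,0,0,0,-1],[0,0,0,0,-1],[0,0,0,0,-1],[0,0,0,0,-1],[0,0,0,0,-1]]'
python3 -c "
from h import *
go(.445,-.17,.012,54)"
```

```text
time: 15.55
tool_pos: [0.4297, -0.0571, 0.0127]
eef_rot: [-0.0, 0.891, 0.454, -0.0]
wrist_force: [-0.3, -0.8, 0.7]
finger_gap: 0.0592
grasp_force: 0.0
time: 16.55
tool_pos: [0.4293, -0.0574, 0.042]
eef_rot: [-0.0, 0.891, 0.454, -0.0]
wrist_force: [0.5, 0.5, -3.8]
finger_gap: 0.0581
grasp_force: 28.7
t 16.6 pos [ 0.4293 -0.0574  0.042 ] yaw 54.0 gap 0.0581 | turn 0.0 shift [-2.73  2.63  1.  ]
```

```bash
python3 -m creep '[[-0.3,0.3,0,0,-1],[-0.6,0.6,0,0,-1],[-0.7,0.68,0,0,-1],[-0.6,0.6,0,0,-1],[-0.4,0.35,0.1,0,-1],[-0.13,0.1,0.3,0,-1],[0,0,0.3,0,-1],[0,0,0.2,0,-1],[0,0,0.06,0,-1],[0,0,0,0,-1]]'
python3 -m creep '[[0,0,0.03,0,-1],[0,0,0,0,1],[0,0,0,0,1],[0,0,0,0,1],[0,0,0,0,1],[0.3,0,0,0,1],[0.5,0,0,0,1],[0.5,0,0,0,1],[0.2,0,0,0,1],[0,0,0,0,1]]' 20
python3 - <<'E'
from h import *
p=bot.snapshot("side"); w=world(p)
go(.445,-.17,.012,54)
E
```

```text
time: 17.55
tool_pos: [0.4448, -0.1691, 0.0131]
eef_rot: [-0.001, 0.891, 0.454, -0.0]
wrist_force: [0.3, -0.8, -4.2]
finger_gap: 0.0574
grasp_force: 28.6
time: 18.55
tool_pos: [0.4721, -0.133, 0.0126]
eef_rot: [0.0, 0.891, 0.455, 0.0]
wrist_force: [-1.3, -0.2, 0.5]
finger_gap: 0.0853
grasp_force: 0.0
t 18.6 pos [ 0.4717 -0.1334  0.0125] yaw 54.05 gap 0.0855 | turn 0.01 shift [-1.51 -0.    0.02]
```

Now I close at 20 N and start the pivot about the near end, going a third of the way first.

```bash
python3 -m creep '[[0,0,0,0,-1],[0,0,0,0,-1],[0,0,0,0,-1],[0,0,0,0,-1],[-0.12,0,-0.3,0,-1],[-0.12,0,-0.29,0,-1],[-0.16,0,-0.27,0,-1],[-0.17,0,-0.27,0,-1],[-0.2,0,-0.24,0,-1],[-0.21,0,-0.24,0,-1]]' 20
python3 - <<'E'
from h import *
go(.445,-.17,.012,54)
p=bot.snapshot("side"); cv2.imwrite("pics/s2.png",cv2.resize(p["image"][120:320,200:430,::-1],None,fx=3,fy=3))
p=wrist(); save(p,"w5.png")
E
```

```text
time: 19.6
tool_pos: [0.454, -0.1579, 0.0616]
eef_rot: [0.0, 0.891, 0.454, 0.0]
wrist_force: [-0.1, 0.5, -4.4]
finger_gap: 0.0576
grasp_force: 22.8
t 19.6 pos [ 0.454  -0.1579  0.0616] yaw 54.0 gap 0.0576 | turn -0.0 shift [-0.5  -0.01  1.65]
```

View pics/s2.png

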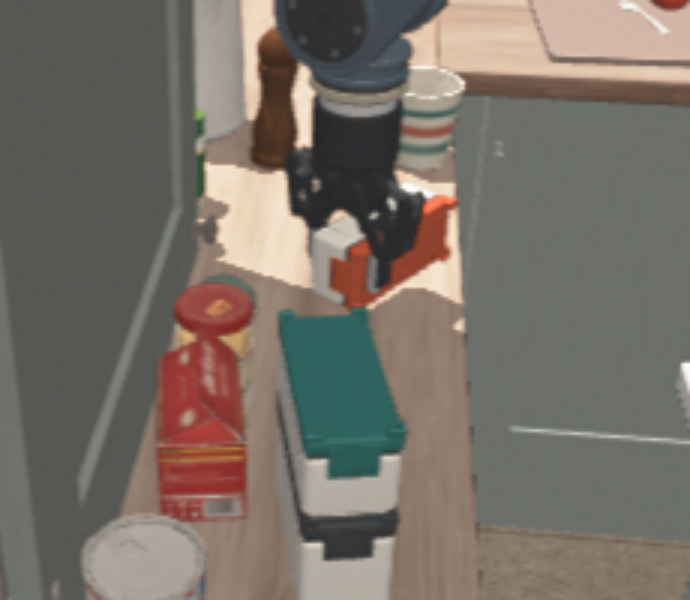

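The side crop shows the shallow box at (385,250) lifted level. The pads hold it too stiffly to let it pivot. I lower it close to the worktop and test whether a set opening gives a lighter grip.

```bash
python3 -m creep '[[0,0,0.3,0,-1],[0,0,0.5,0,-1],[0,0,0.3,0,-1],[0,0,0.2,0,0.2],[0,0,0,0,0.25],[0,0,0,0,0.25],[0,0,0,0,0.28],[0,0,0,0,0.28],[0,0,0,0,0.28],[0,0,0,0,0.28]]' 20; python3 -c "
from h import *
s=bot.read_state();print(s['wrist_torque'],s['finger_gap'])
"
python3 -m creep '[[0,0,0,0,0.29],[0,0,0,0,0.3],[0,0,0,0,0.31],[0,0,0,0,0.31],[0,0,0,0,0.31],[0,0,0,0,0.31],[0,0,0,0,0.31],[0,0,0,0,0.31],[0,0,0,0,0.31],[0,0,0,0,0.31]]'; python3 -c "
from h import *
s=bot.read_state();print(s['wrist_torque'],s['finger_gap'])
"
```

```text
time: 20.7
tool_pos: [0.4545, -0.1575, 0.0221]
eef_rot: [0.0, 0.891, 0.454, 0.0]
wrist_force: [-0.5, -0.2, -4.0]
finger_gap: 0.0576
grasp_force: 22.8
[ 0.11724631 -0.12274943  0.02702353] 0.05763720937976834
time: 21.7
tool_pos: [0.4544, -0.1574, 0.0219]
eef_rot: [-0.0, 0.891, 0.454, -0.0]
wrist_force: [0.5, 0.6, -3.3]
finger_gap: 0.0577
grasp_force: 22.8
[ 0.16114364 -0.0564684   0.05708286] 0.05767705367961925
```

```bash
python3 -m creep '[[0,0,0.2,0,0.31],[0,0,0.12,0,0.31],[0,0,0,0,0.32],[0,0,0,0,0.33],[0,0,0,0,0.34],[0,0,0,0,0.34],[0,0,0,0,0.34],[0,0,0,0,0.34],[0,0,0,0,0.34],[0,0,0,0,0.34]]' 20
python3 -m creep '[[0,0,0,0,0.345],[0,0,0,0,0.345],[0,0,0,0,0.35],[0,0,0,0,0.35],[0,0,0,0,0.35],[0,0,0,0,0.35],[0,0,0,0,0.35],[0,0,0,0,0.35],[0,0,0,0,0.35],[0,0,0,0,0.35]]' 20
```

```text
time: 22.7
tool_pos: [0.4544, -0.1574, 0.0123]
eef_rot: [-0.0, 0.891, 0.454, -0.0]
wrist_force: [0.8, 0.5, -3.6]
finger_gap: 0.0577
grasp_force: 22.8
time: 23.7
tool_pos: [0.4544, -0.1574, 0.0123]
eef_rot: [-0.0, 0.891, 0.454, -0.0]
wrist_force: [-0.5, -0.2, -3.7]
finger_gap: 0.0583
grasp_force: 22.8
```

```bash
cat >> h.py <<'E'
def tilt(lo=-.14,hi=.0):
    "profile of what side/top/wrist see above the table along the tool x through the TCP"
    s=bot.read_state(); q=s["eef_rot"]; M=R.from_quat([q[1],q[2],q[3],q[0]]).as_matrix()
    for n in("side","top","wrist"):
        w=world(wrist() if n=="wrist" else bot.snapshot(n)); t=(w-s["tool_pos"])@M
        o=[]
        for a in np.arange(lo,hi,.02):
            m=(t[...,0]>a)&(t[...,0]<a+.02)&(abs(t[...,1])<.03)&(w[...,2]>.005)
            o.append((round(a+.01,3),int(m.sum()),round(float(np.percentile(w[m][:,2],80)),4)) if m.sum()>5 else None)
        print(n,o)
E
python3 -c "
from h import *
tilt(-.14,.08)"
```

```text
side [None, (np.float64(-0.11), 49, 0.0654), (np.float64(-0.09), 57, 0.0656), (np.float64(-0.07), 24, 0.0605), (np.float64(-0.05), 24, 0.2492), (np.float64(-0.03), 28, 0.2368), (np.float64(-0.01), 79, 0.096), (np.float64(0.01), 374, 0.1205), (np.float64(0.03), 627, 0.2015), (np.float64(0.05), 203, 0.3562), (np.float64(0.07), 769, 0.3128), None]
top [None, (np.float64(-0.11), 136, 0.0651), (np.float64(-0.09), 199, 0.0661), (np.float64(-0.07), 259, 0.3367), (np.float64(-0.05), 247, 0.3944), (np.float64(-0.03), 238, 0.4045), (np.float64(-0.01), 222, 0.4182), (np.float64(0.01), 203, 0.3224), (np.float64(0.03), 220, 0.3227), (np.float64(0.05), 266, 0.368), (np.float64(0.07), 24, 0.33), None]
wrist [None, None, None, None, None, None, (np.float64(-0.01), 3197, 0.0639), (np.float64(0.01), 26144, 0.1026), (np.float64(0.03), 9428, 0.063), None, None, None]
```

```bash
python3 -m creep '[[0,0,0.04,0,0.355],[0,0,0.0,0,0.355],[0,0,0,0,0.36],[0,0,0,0,0.36],[0,0,0,0,0.36],[0,0,0,0,0.36],[0,0,0,0,0.36],[0,0,0,0,0.36],[0,0,0,0,0.36],[0,0,0,0,0.36]]' 20
python3 -m creep '[[0,0,0,0,0.37],[0,0,0,0,0.37],[0,0,0,0,0.37],[0,0,0,0,0.37],[0,0,0,0,0.37],[0,0,0,0,0.37],[0,0,0,0,0.37],[0,0,0,0,0.37],[0,0,0,0,0.37],[0,0,0,0,0.37]]' 20
```

```text
time: 24.85
tool_pos: [0.4544, -0.1575, 0.0111]
eef_rot: [0.0, 0.891, 0.454, 0.0]
wrist_force: [-0.5, 1.9, 4.0]
finger_gap: 0.0584
grasp_force: 0.7
time: 25.85
tool_pos: [0.4544, -0.1574, 0.0111]
eef_rot: [0.0, 0.891, 0.454, 0.0]
wrist_force: [-0.6, -0.9, 0.0]
finger_gap: 0.0586
grasp_force: 0.0
```

```bash
python3 -m creep '[[0,0,0,0,0.355],[0,0,0,0,0.355],[0,0,0,0,0.355],[0,0,0,0,0.355],[-0.01,0,-0.1,0,0.355],[-0.02,0,-0.15,0,0.355],[-0.03,0,-0.15,0,0.355],[0,0,0,0,0.355],[0,0,0,0,0.355],[0,0,0,0,0.355]]' 20
python3 -c "
from h import *
w=world(bot.snapshot('top')); s=bot.read_state(); q=s['eef_rot']; M=R.from_quat([q[1],q[2],q[3],q[0]]).as_matrix(); t=(w-s['tool_pos'])@M
for a in (-.12,-.11,-.1,-.09,.04):
    m=(abs(t[...,0]-a)<.005)&(abs(t[...,1])<.025)&(w[...,2]<.15); print(a,m.sum(),np.median(w[m][:,2]))
print(s['wrist_force'],s['finger_gap'])"
```

```text
time: 26.85
tool_pos: [0.4532, -0.1589, 0.023]
eef_rot: [-0.0, 0.891, 0.454, -0.0]
wrist_force: [0.7, -0.1, -3.9]
finger_gap: 0.0584
grasp_force: 6.9
-0.12 73 -0.0006876656601733089
-0.11 82 0.06529642171240169
-0.1 80 0.06649380854517273
-0.09 80 0.06809731957709719
0.04 0 nan
[-0.15921786 -0.41974232 -3.3078697 ] 0.05801057356840546
  return _methods._mean(a, axis=axis, dtype=dtype,
  ret = ret.dtype.type(ret / rcount)
```

```bash
python3 -m creep '[[-0.14,0,-0.26,0,0.355],[-0.15,0,-0.26,0,0.355],[-0.17,0,-0.25,0,0.355],[-0.18,0,-0.23,0,0.355],[-0.2,0,-0.22,0,0.355],[-0.22,0,-0.2,0,0.355],[-0.23,0,-0.19,0,0.355],[-0.24,0,-0.17,0,0.355],[-0.25,0,-0.15,0,0.355],[-0.25,0,-0.13,0,0.355]]' 20
python3 - <<'E'
from h import *
p=bot.snapshot("side"); cv2.imwrite("pics/s3.png",cv2.resize(p["image"][120:320,200:430,::-1],None,fx=3,fy=3))
w=world(p); t=bot.snapshot("top"); w=world(t)
for y in(-.15,-.25,-.3,-.35):
    m=(abs(w[...,1]-y)<.01)&(abs(w[...,2])<.01); print(y,np.percentile(w[m][:,0],[0,1,3]).round(3))
go(.4,-.3,.1,54)
E
```

```text
time: 27.9
tool_pos: [0.4171, -0.2087, 0.0852]
eef_rot: [-0.0, 0.891, 0.454, -0.0]
wrist_force: [-0.3, 0.1, -3.7]
finger_gap: 0.0579
grasp_force: 7.5
-0.15 [0.01  0.01  0.011]
-0.25 [0.523 0.526 0.529]
-0.3 [0.345 0.409 0.497]
-0.35 [0.343 0.346 0.351]
t 28.0 pos [ 0.4172 -0.209   0.0853] yaw 53.95 gap 0.0582 | turn -0.01 shift [-2.79  1.32 -0.49]
```

View pics/s3.png

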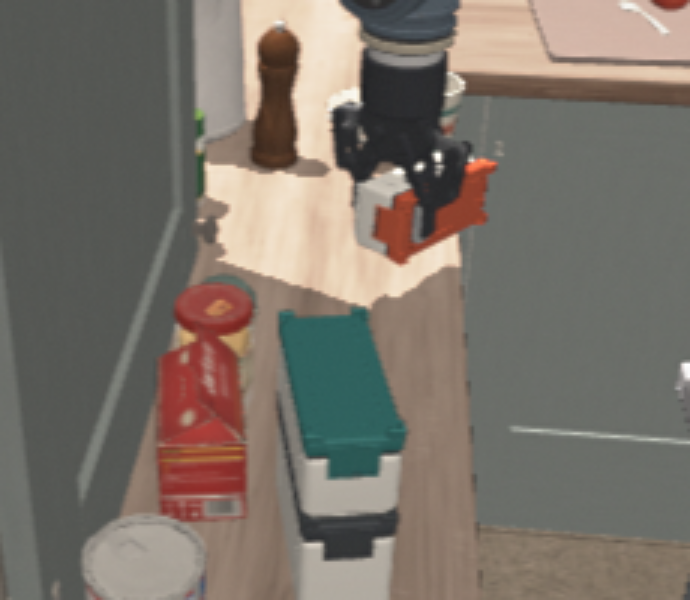

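The crop shows the shallow box at (430,215) still carried almost level, with the pads sticking even at 7 N. It is also close to the front edge. I grip firmly, move it back over the worktop, lower it and use a lighter grip.

```bash
python3 -c "
from h import *
go(.486,-.18,.034,54)"
python3 -m creep '[[0.3,0.13,0,0,0.3],[0.4,0.2,0.2,0,0.3],[0.5,0.25,0.3,0,0.3],[0.5,0.25,0.4,0,0.3],[0.4,0.23,0.4,0,0.3],[0.03,0.03,0.3,0,0.3],[0,0,0.1,0,0.35],[0,0,0,0,0.357],[0,0,0,0,0.357],[0,0,0,0,0.357]]' 20
python3 -c "
from h import *
w=world(bot.snapshot('top')); s=bot.read_state(); q=s['eef_rot']; M=R.from_quat([q[1],q[2],q[3],q[0]]).as_matrix(); t=(w-s['tool_pos'])@M
for a in (-.13,-.12,-.11,-.1,-.09):
    m=(abs(t[...,0]-a)<.005)&(abs(t[...,1])<.025)&(w[...,2]<.15); print(a,m.sum(),np.median(w[m][:,2]))
print(s['wrist_force'],s['finger_gap'],s['grasp_force'])"
```

```text
t 28.0 pos [ 0.4172 -0.209   0.0853] yaw 53.95 gap 0.0582 | turn -0.01 shift [2.13 1.29 1.71]
time: 29.0
tool_pos: [0.4816, -0.176, 0.0344]
eef_rot: [0.0, 0.891, 0.454, 0.0]
wrist_force: [0.0, 0.0, -3.6]
finger_gap: 0.0581
grasp_force: 6.3
-0.13 75 0.001044519560657875
-0.12 61 0.0009079956205968465
-0.11 76 0.07493209277000579
-0.1 78 0.07682905428217746
-0.09 82 0.07743369956340462
[-0.46081888  0.28724082 -2.81573557] 0.05804497818306022 6.255401596426964
```

```bash
cat > c.py <<'E'
from h import *
w=world(bot.snapshot('top')); s=bot.read_state(); q=s['eef_rot']; M=R.from_quat([q[1],q[2],q[3],q[0]]).as_matrix(); t=(w-s['tool_pos'])@M
for a in (-.13,-.12,-.11,-.1,-.09):
    m=(abs(t[...,0]-a)<.005)&(abs(t[...,1])<.025)&(w[...,2]<.15); print(a,m.sum(),np.median(w[m][:,2]).round(4) if m.any() else 0)
print(s['wrist_force'].round(1),s['finger_gap'],s['grasp_force'])
E
python3 -m creep '[[0,0,0.2,0,0.358],[0,0,0,0,0.358],[0,0,0,0,0.359],[0,0,0,0,0.359],[0,0,0,0,0.359],[0,0,0,0,0.359],[0,0,0,0,0.359],[0,0,0,0,0.359],[0,0,0,0,0.359],[0,0,0,0,0.359]]' 20; python3 c.py
```

```text
time: 30.05
tool_pos: [0.4815, -0.1757, 0.0279]
eef_rot: [-0.0, 0.891, 0.454, 0.0]
wrist_force: [-0.9, -0.4, -3.4]
finger_gap: 0.0582
grasp_force: 4.3
-0.13 73 0.0014
-0.12 71 0.0008
-0.11 68 0.0637
-0.1 75 0.0657
-0.09 79 0.0658
[ 0.3 -0.  -3.7] 0.058588890696069595 4.264931380748749
```

```bash
python3 -m creep '[[0,0,0,0,0.36],[0,0,0,0,0.361],[0,0,-0.06,0,0.361],[-0.02,0,-0.08,0,0.361],[-0.02,0,-0.1,0,0.361],[-0.02,0,-0.1,0,0.361],[-0.03,0,-0.1,0,0.361],[-0.03,0,-0.1,0,0.361],[-0.04,0,-0.1,0,0.361],[-0.04,0,-0.1,0,0.361]]' 20; python3 c.py
```

```text
time: 31.1
tool_pos: [0.478, -0.1806, 0.0504]
eef_rot: [0.0, 0.891, 0.454, 0.0]
wrist_force: [-0.1, -0.3, -0.8]
finger_gap: 0.0583
grasp_force: 0.4
-0.13 74 0.0013
-0.12 72 0.0006
-0.11 70 0.0004
-0.1 67 0.0574
-0.09 79 0.0639
[-1.3  0.6  1.9] 0.058512552013939186 1.118118166923523
```

```bash
python3 -m creep '[[0,0,0,0,0.3595],[0,0,0,0,0.3595],[-0.06,0,-0.1,0,0.3595],[-0.07,0,-0.12,0,0.3595],[-0.08,0,-0.12,0,0.3595],[-0.08,0,-0.12,0,0.3595],[-0.09,0,-0.12,0,0.3595],[-0.09,0,-0.12,0,0.3595],[0,0,0,0,0.3595],[0,0,0,0,0.3595]]' 20; python3 c.py
python3 - <<'E'
from h import *
p=bot.snapshot("side"); cv2.imwrite("pics/s4.png",cv2.resize(p["image"][120:320,200:430,::-1],None,fx=3,fy=3))
E
```

```text
time: 32.15
tool_pos: [0.4697, -0.192, 0.0712]
eef_rot: [0.0, 0.891, 0.454, 0.0]
wrist_force: [-0.7, -0.2, -1.0]
finger_gap: 0.0579
grasp_force: 0.0
-0.13 73 0.0003
-0.12 71 -0.0001
-0.11 76 0.0005
-0.1 72 0.0001
-0.09 68 0.0019
[-0.3  0.4  0.3] 0.058287351146166955 0.0
```

View pics/s4.png

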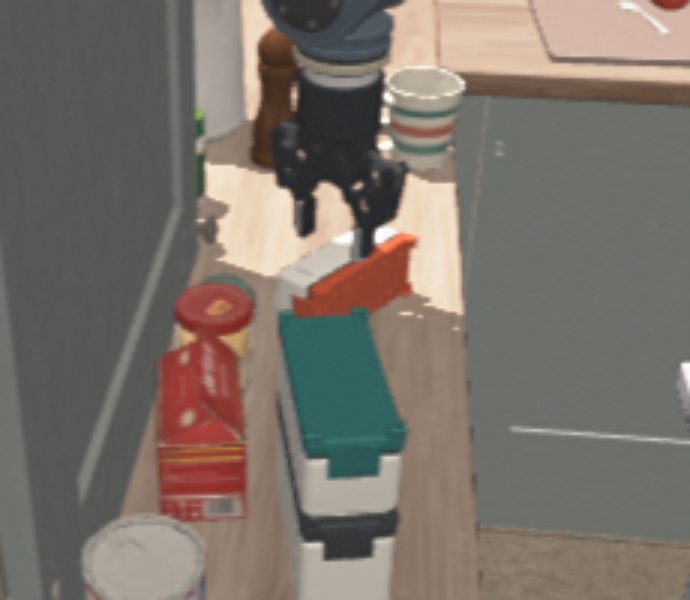

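The crop shows the shallow box lying flat again at (350,275), so the light grip slid off it. New plan:
- Straddle the box with the open gripper.
- Tip it over its foot edge with one finger.
- Let the other finger take the far side down.

First I rise and measure again.

```bash
python3 -m creep '[[0,0,0,0,1],[0,0,0,0,1],[0,0,-0.5,0,1],[0,0,-0.9,0,1],[0,0,-0.9,0,1],[0,0,-0.9,0,1],[0,0,-0.9,0,1],[0,0,-0.4,0,1],[0,0,0,0,1],[0,0,0,0,1]]' 20
python3 - <<'E'
from h import *
p=wrist(); save(p,"w6.png"); w=world(p)
for b in((.058,.075),(.04,.075)): print("sha",rect(w,(.34,-.26),(.52,-.03),*b))
T=p["tool_from_camera"]; p["Tw"]=T; t=world(p)
for sg in(1,-1):
    m=(abs(t[...,0])<.03)&(t[...,1]*sg>.03)&(t[...,1]*sg<.07)&(abs(t[...,2])<.05); q=t[m]; print(len(q),np.percentile(q,[1,99],axis=0).round(3).tolist() if len(q) else 0)
go(.445,-.17,.1,54)
E
```

```text
time: 33.25
tool_pos: [0.4693, -0.1917, 0.205]
eef_rot: [-0.001, 0.891, 0.454, -0.0]
wrist_force: [-0.3, -0.4, 0.4]
finger_gap: 0.0856
grasp_force: 0.0
sha (6993, array([ 457.2, -202.6]), array([139.1,  60.8]), 53.5, np.float64(63.1))
sha (7652, array([ 458.3, -203. ]), array([139.7,  63.1]), 53.5, np.float64(63.0))
2426 [[-0.01, 0.042, -0.05], [0.012, 0.056, -0.014]]
2414 [[-0.01, -0.056, -0.05], [0.012, -0.042, -0.014]]
t 33.3 pos [ 0.4692 -0.1917  0.2047] yaw 54.0 gap 0.0856 | turn 0.0 shift [ 0.11 -1.08  3.49]
```

View pics/w6.png

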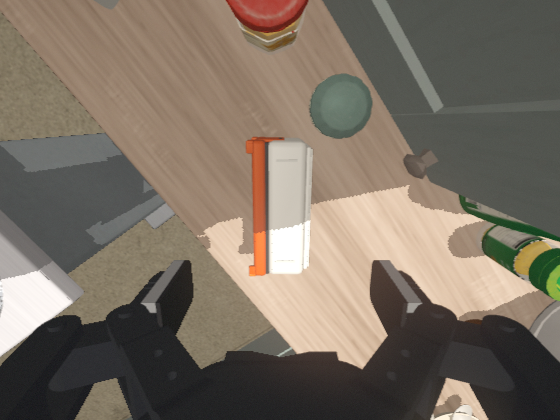

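The wrist view has the box lying at (280,208), with the timer at (340,105) and the knob at (420,162) close to where it would be turned. I shift the box 45 mm back along its length first.

```bash
python3 -m creep '[[-0.52,0,0.6,0.08,1],[0,0,0.9,0,1],[0,0,0.9,0,1],[0,0,0.9,0,1],[0,0,0.9,0,1],[0,0,0.9,0,1],[0,0,0.8,0,1],[0,0,0.5,0,1],[0,0,0,0,-1],[0,0,0,0,-1]]' 25
python3 -m creep '[[0,0,0,0,-1],[0,0,-0.2,0,-1],[-0.3,0,0,0,-1],[-0.5,0,0,0,-1],[-0.5,0,0,0,-1],[-0.2,0,0,0,-1],[0,0,0.12,0,-1],[0,0,0.08,0,-1],[0,0,0,0,1],[0,0,0,0,1]]'
python3 -c "
from h import *
go(.4315,-.239,.04,53.5)"
```

```text
time: 34.3
tool_pos: [0.4601, -0.2043, 0.0136]
eef_rot: [-0.001, 0.893, 0.45, -0.0]
wrist_force: [0.9, -0.6, 0.4]
finger_gap: 0.0592
grasp_force: 0.0
time: 35.3
tool_pos: [0.4341, -0.2406, 0.0142]
eef_rot: [0.0, 0.893, 0.451, 0.0]
wrist_force: [0.9, -0.0, 0.4]
finger_gap: 0.0838
grasp_force: 0.0
t 35.3 pos [ 0.4341 -0.2406  0.0142] yaw 53.55 gap 0.0838 | turn 0.01 shift [-0.01 -0.1  -0.86]
```

```bash
cat > d.py <<'E'
from h import *
p=wrist(); s=bot.read_state(); T=p["tool_from_camera"]; p["Tw"]=T; t=world(p); h=s["tool_pos"][2]-t[...,2]
print("z",s["tool_pos"].round(4),"f",s["wrist_force"].round(1))
o=[]
for y in np.arange(-.075,.08,.008):
    m=(abs(t[...,1]-y)<.003)&(t[...,0]>.03)&(t[...,0]<.05)&(h<.12); 
    if m.sum()>3: o.append((int(round(y*1000)),int(np.median(h[m])*1000)))
print(o)
E
python3 -m creep '[[0,0,-0.3,0,1],[0,0,-0.3,0,1],[0,0.2,-0.13,0,1],[0,0.2,0,0,1],[0,0.07,0,0,1],[0,0.08,-0.09,0,1],[0,0.08,-0.08,0,1],[0,0.08,-0.07,0,1],[0,0.08,-0.06,0,1],[0,0,0,0,1]]'; python3 d.py
```

```text
time: 36.3
tool_pos: [0.4532, -0.2551, 0.0453]
eef_rot: [0.0, 0.893, 0.45, 0.0]
wrist_force: [-1.8, 0.7, -0.4]
finger_gap: 0.0854
grasp_force: 0.5
z [ 0.453  -0.2549  0.0451] f [-1.1  0.9 -0.4]
[(-75, 0), (-67, 0), (-43, 69), (-35, 70), (-27, 66), (-19, 67), (-11, 65), (-3, 64), (5, 62), (13, 55), (21, 0), (29, 0), (37, 0), (45, 0), (53, 0), (61, 0), (69, 0), (77, 0)]
```

It tips about 11° without sliding. I continue toward the balance point.

```bash
python3 -m creep '[[0,0.06,-0.02,0,1],[0,0.06,-0.02,0,1],[0,0.06,-0.01,0,1],[0,0.06,-0.01,0,1],[0,0.06,0,0,1],[0,0.045,0.05,0,1],[0,0.045,0.05,0,1],[0,0.04,0.06,0,1],[0,0,0,0,1],[0,0,0,0,1]]'; python3 d.py
```

```text
time: 37.35
tool_pos: [0.4625, -0.2619, 0.0425]
eef_rot: [-0.001, 0.893, 0.45, -0.001]
wrist_force: [-8.5, 6.0, 17.4]
finger_gap: 0.0857
grasp_force: 8.3
z [ 0.4625 -0.262   0.0425] f [-7.7  6.3 18.4]
[(-75, 0), (-67, 0), (-59, 26), (-51, 40), (-43, 58), (-35, 76), (-27, 76), (-19, 70), (-11, 68), (-3, 65), (5, 61), (13, 51), (21, 0), (29, 0), (37, 0), (45, 0), (53, 0), (61, 0), (69, 0), (77, 0)]
```

The profile shows 25° of tilt. Next I tip a little more and bring the far finger in around the top edge, so the box is caged before it passes balance.

```bash
python3 -m creep '[[0,0.08,-0.08,0,1],[0,0.06,-0.04,0,1],[0,-0.1,-0.04,0,0.88],[0,-0.1,-0.03,0,0.75],[0,-0.1,-0.03,0,0.61],[0,-0.1,-0.03,0,0.48],[0,-0.1,-0.03,0,0.34],[0,-0.1,-0.03,0,0.22],[0,0,0,0,0.22],[0,0,0,0,0.22]]' 20; python3 d.py
```

```text
time: 38.4
tool_pos: [0.4577, -0.2584, 0.0554]
eef_rot: [0.008, 0.893, 0.45, 0.004]
wrist_force: [10.7, -7.6, 22.6]
finger_gap: 0.0522
grasp_force: 12.4
z [ 0.4577 -0.2584  0.0553] f [ 9.9 -8.5 22.5]
[(-75, 1), (-67, 0), (-59, 0), (-51, 0), (-35, 44), (-27, 51), (-19, 57), (-11, 63), (-3, 70), (5, 76), (13, 76), (21, 64), (29, 55), (37, 46), (53, -1), (61, -1), (69, -1), (77, -1)]
```

The box is now at about 51°, leaning on the far finger with the other close by. I open wider and lower it under control.

```bash
python3 -m creep '[[0,0.04,0,0,0.28],[0,0.04,0,0,0.34],[0,0.04,0.05,0,0.41],[0,0,0.08,0,0.47],[0,0,0.1,0,0.52],[0,0,0.1,0,0.55],[0,0,0.06,0,0.55],[0,0,0,0,0.55],[0,0,0,0,0.55],[0,0,0,0,0.55]]' 20; python3 d.py
```

```text
time: 39.45
tool_pos: [0.4624, -0.2618, 0.0446]
eef_rot: [0.01, 0.893, 0.45, 0.005]
wrist_force: [15.4, -11.5, 26.2]
finger_gap: 0.0664
grasp_force: 14.1
z [ 0.4624 -0.2618  0.0446] f [ 13.9 -11.   25.6]
[(-75, 1), (-67, 1), (-59, 1), (-51, 0), (-35, 49), (-27, 52), (-19, 56), (-11, 60), (-3, 64), (5, 68), (13, 71), (21, 74), (29, 58), (37, 44), (53, -1), (61, -1), (69, -1), (77, -1)]
```

```bash
python3 -m creep '[[0,0,-0.08,0,0.55],[0,-0.03,-0.04,0,0.62],[0,-0.06,0,0,0.7],[0,-0.06,0,0,0.78],[0,-0.06,0,0,0.86],[0,-0.06,0,0,0.94],[0,-0.03,0,0,1],[0,0,0,0,1],[0,0,0,0,1],[0,0,0,0,1]]' 20; python3 d.py
```

```text
time: 40.5
tool_pos: [0.4489, -0.2519, 0.0439]
eef_rot: [0.002, 0.893, 0.45, 0.001]
wrist_force: [3.0, -2.6, 6.0]
finger_gap: 0.0854
grasp_force: 3.1
z [ 0.4489 -0.2519  0.0439] f [ 1.9 -1.3  5.6]
[(-75, 0), (-67, 0), (-59, 0), (-51, 0), (-43, 0), (-35, 0), (-19, 47), (-11, 53), (-3, 58), (5, 64), (13, 69), (21, 74), (29, 76), (37, 63), (45, 53), (53, 43), (69, 0), (77, 0)]
```

```bash
python3 -m creep '[[0,0.06,0,0,1],[0,0.08,0.03,0,1],[0,0.08,0.06,0,1],[0,0.08,0.08,0,1],[0,0.08,0.09,0,1],[0,0.08,0.1,0,1],[0,0.06,0.1,0,1],[0,0.05,0.08,0,1],[0,0,0,0,1],[0,0,0,0,1]]' 20; python3 d.py
```

```text
time: 41.55
tool_pos: [0.461, -0.2609, 0.0266]
eef_rot: [-0.001, 0.893, 0.45, -0.0]
wrist_force: [0.6, -0.1, -0.4]
finger_gap: 0.0856
grasp_force: 0.5
z [ 0.461  -0.2609  0.0266] f [ 1.1 -1.6 -0.2]
[(-75, 0), (-67, 0), (-59, 0), (-51, 0), (-43, 0), (-35, 0), (-19, 56), (-11, 58), (-3, 59), (5, 60), (13, 62), (21, 63), (29, 64), (37, 65), (61, 0), (69, 0), (77, 0)]
```

At 81° now, with a light contact force. I finish lowering it onto its foot.

```bash
python3 -m creep '[[0,0.03,0,0,1],[0,0.03,0,0,1],[0,0.03,0.02,0,1],[0,0.03,0.02,0,1],[0,0.03,0.02,0,1],[0,0.03,0.02,0,1],[0,0.03,0.02,0,1],[0,0.04,0.02,0,1],[0,0.04,0,0,1],[0,0,0,0,1]]' 20; python3 d.py
```

```text
time: 42.6
tool_pos: [0.4687, -0.2665, 0.0234]
eef_rot: [0.0, 0.893, 0.45, 0.0]
wrist_force: [-0.1, -0.3, 0.7]
finger_gap: 0.0855
grasp_force: 0.0
z [ 0.4686 -0.2665  0.0234] f [0.4 0.4 0.1]
[(-75, 0), (-67, 0), (-59, 0), (-51, 0), (-43, 0), (-35, 0), (-27, 56), (-19, 57), (-11, 58), (-3, 58), (5, 58), (13, 58), (21, 58), (29, 57), (37, 57), (61, 0), (69, 0), (77, 0)]
```

```bash
python3 - <<'E'
from h import *
w=world(wrist()); print(rect(w,(.36,-.36),(.58,-.17),.052,.068))
w=world(bot.snapshot("top")); print(rect(w,(.36,-.36),(.58,-.17),.052,.068))
w=world(bot.snapshot("side")); print(rect(w,(.36,-.36),(.58,-.17),.052,.068))
go(.47,-.27,.02,54)
E
```

```text
(39069, array([ 482.7, -250. ]), array([112.8, 102.4]), -43.0, np.float64(58.0))
(3, array([ 569.4, -174.7]), array([11.1,  1.9]), -12.3, np.float64(53.7))
(524, array([ 480. , -260.3]), array([129.9, 108.4]), 25.6, np.float64(59.3))
t 42.8 pos [ 0.4685 -0.2664  0.0234] yaw 53.53 gap 0.0857 | turn -0.08 shift [-0.07  0.11  0.11]
```

```bash
python3 -m creep '[[0,0.08,0.15,0,1],[0,0.07,0.15,0,1],[0,0,0,0,-1],[0,0,0,0,-1],[0,0,0,0,-1],[0,0,0,0,-1],[0,0,-0.3,0,-1],[0,0,-0.7,0,-1],[0,0,-0.9,0,-1],[0,0,-0.9,0,-1]]' 35
cat > e.py <<'E'
from h import *
p=wrist(); T=p["tool_from_camera"]; p["Tw"]=T; w=world(p)
m=(w[...,2]<-.035)&(w[...,2]>-.07)&(w[...,0]>.02)&(w[...,0]<.1)&(abs(w[...,1])<.04)
q=w[m]; print(np.percentile(q,[0.2,1,50,99,99.8],axis=0).round(4).tolist())
zf=np.median(q[:,2]); f=q[abs(q[:,2]-zf)<.0025]; f=f[(abs(f[:,1])<.025)&(f[:,0]<.055)]; print(zf,np.linalg.lstsq(np.c_[f[:,:2],np.ones(len(f))],f[:,2],rcond=None)[0])
hi=q[abs(q[:,2]-zf)<.007]; print(cv2.minAreaRect((hi[:,:2]*1000).astype(np.float32)))
E
python3 e.py; python3 -c "
from h import *
go(.4527,.1187,.25,102.1)"
```

```text
time: 43.8
tool_pos: [0.4717, -0.2688, 0.0995]
eef_rot: [-0.001, 0.893, 0.45, -0.0]
wrist_force: [0.6, -0.4, -3.9]
finger_gap: 0.0635
grasp_force: 40.0
[[0.0201, -0.0318, -0.0496], [0.0206, -0.0309, -0.049], [0.0478, -0.0004, -0.0437], [0.069, 0.0304, -0.0399], [0.0695, 0.0312, -0.0361]]
-0.04366974636624554 [ 0.00185515  0.00059909 -0.0438411 ]
((44.75957107543945, -0.208282470703125), (64.59475708007812, 49.52268981933594), 89.98612976074219)
t 43.9 pos [ 0.4736 -0.27    0.1038] yaw 53.53 gap 0.0638 | turn -8.09 shift [12.81  2.04 -4.87]
```

It is held level and centred. I turn and lift it, then carry it over the stack.

```bash
python3 -m creep '[[0,0,-0.6,-0.6,-1],[0,0,-0.6,-1,-1],[0,0,-0.6,-1,-1],[0,0,-0.6,-1,-1],[0,0,-0.6,-1,-1],[0,0,-0.6,-1,-1],[0,0,-0.6,-1,-1],[0,0,-0.6,-0.9,-1],[0,0,0,-0.59,-1],[0.4,0.05,0,0,-1]]'
python3 -m creep '[[0.8,0.15,0,0,-1],[0.95,0.16,0,0,-1],[0.95,0.16,0,0,-1],[0.95,0.16,0,0,-1],[0.95,0.16,0,0,-1],[0.95,0.16,0,0,-1],[0.95,0.16,0,0,-1],[0.9,0.16,0,0,-1],[0.6,0.1,0,0,-1],[0.3,0,0,0,-1]]'
python3 -c "
from h import *
go(.4525,.1203,.25,102.1)"
```

```text
time: 44.85
tool_pos: [0.4709, -0.2573, 0.2425]
eef_rot: [0.0, 0.629, 0.777, -0.0]
wrist_force: [-0.2, -0.1, -4.2]
finger_gap: 0.0635
grasp_force: 40.7
time: 45.85
tool_pos: [0.4583, -0.0032, 0.242]
eef_rot: [-0.001, 0.629, 0.778, -0.0]
wrist_force: [1.1, -1.0, -3.6]
finger_gap: 0.0639
grasp_force: 40.7
t 45.9 pos [ 0.4583 -0.0032  0.242 ] yaw 102.07 gap 0.0639 | turn -0.01 shift [ 4.06  0.67 -0.27]
```

```bash
python3 -m creep '[[0.5,0.1,0,0,-1],[0.8,0.12,0,0,-1],[0.8,0.12,0,0,-1],[0.8,0.12,0,0,-1],[0.6,0.12,0,0,-1],[0.4,0.09,0,0,-1],[0.16,0,0.2,0,-1],[0,0,0.4,0,-1],[0,0,0,0,-1],[0,0,0,0,-1]]'
python3 -m creep '[[0,0,0.4,0,-1],[0,0,0.4,0,-1],[0,0,0.2,0,-1],[0,0,0.06,0,-1],[0,0,0,0,-1],[0,0,0,0,-1],[0,0,0,0,-1],[0,0,0,0,-1],[0,0,0,0,-1],[0,0,0,0,-1]]'
python3 -c "
from h import *
P=[bot.read_state()['tool_pos']]
for i in range(3): bot.snapshot('top'); P.append(bot.read_state()['tool_pos'])
print(np.mean(P,0)); go(.4525,.1203,.1762,102.1)"
```

```text
time: 46.85
tool_pos: [0.4533, 0.1177, 0.2238]
eef_rot: [-0.0, 0.629, 0.777, -0.001]
wrist_force: [0.9, -0.5, -2.8]
finger_gap: 0.0639
grasp_force: 40.4
time: 47.85
tool_pos: [0.4535, 0.1183, 0.1927]
eef_rot: [0.0, 0.629, 0.777, 0.0]
wrist_force: [-0.2, 0.9, -3.8]
finger_gap: 0.0635
grasp_force: 40.6
[0.45350606 0.11834526 0.19264589]
t 48.0 pos [0.4535 0.1183 0.1926] yaw 102.06 gap 0.0632 | turn -0.01 shift [ 0.07 -0.02  0.55]
```

```bash
python3 -m creep '[[0.07,-0.02,0.05,0,-1],[0,0,0.1,0,-1],[0,0,0.1,0,-1],[0,0,0.1,0,-1],[0,0,0.1,0,-1],[0,0,0.02,0,-1],[0,0,0,0,-1],[0,0,0,0,-1],[0,0,0,0,-1],[0,0,0,0,-1]]'
```

```text
time: 49.0
tool_pos: [0.4525, 0.1203, 0.1786]
eef_rot: [0.0, 0.629, 0.777, 0.0]
wrist_force: [-0.9, 0.1, -3.9]
finger_gap: 0.0634
grasp_force: 40.6
```

Already between the lugs with no contact force, so I lower the last 2.4 mm.

```bash
python3 -m creep '[[0,0,0.03,0,-1],[0,0,0.02,0,-1],[0,0,0.02,0,-1],[0,0,0.02,0,-1],[0,0,0,0,-1],[0,0,0,0,-1],[0,0,0,0,-1],[0,0,0,0,-1],[0,0,0,0,-1],[0,0,0,0,-1]]'
```

```text
time: 50.0
tool_pos: [0.4525, 0.1203, 0.1763]
eef_rot: [0.0, 0.629, 0.777, 0.0]
wrist_force: [-4.1, -0.4, 5.9]
finger_gap: 0.0636
grasp_force: 41.4
```

Seated with about 10 N of contact force. I release and back off, then check.

```bash
python3 -m creep '[[0,0,-0.01,0,-1],[0,0,0,0,1],[0,0,0,0,1],[0,0,0,0,1],[0,0,0,0,1],[0,0,-0.3,0,1],[0,0,-0.7,0,1],[0,0,-0.8,0,1],[0,0,-0.8,0,1],[0,0,-0.8,0,1]]' 20
python3 - <<'E'
from h import *
w=world(wrist())
print("sha",rect(w,(.39,.03),(.51,.215),.212,.23))
f=w[(abs(w[...,2]-.22)<.006)&(abs(w[...,0]-.4525)<.02)&(abs(w[...,1]-.12)<.05)]; print(len(f),np.linalg.lstsq(np.c_[f[:,:2]-[.4525,.12],np.ones(len(f))],f[:,2],rcond=None)[0])
p=bot.snapshot("side"); save(p,"end.png"); go(.45,.12,.3,102)
E
```

```text
time: 51.0
tool_pos: [0.4524, 0.1203, 0.2798]
eef_rot: [0.0, 0.629, 0.777, 0.0]
wrist_force: [-0.0, 0.1, 0.5]
finger_gap: 0.0855
grasp_force: 0.0
sha (16738, array([452.7, 119.8]), array([140.4,  64.3]), -78.0, np.float64(220.0))
7483 [ 2.22157150e-04 -2.17401765e-04  2.20064218e-01]
t 51.1 pos [0.4537 0.1205 0.2816] yaw 102.06 gap 0.0853 | turn 0.01 shift [ 0.01 -0.12 -0.61]
```

View pics/end.png

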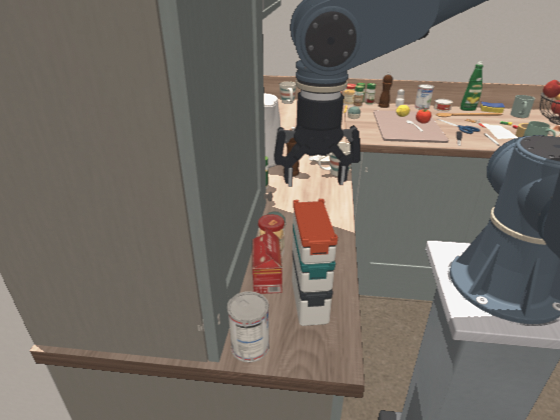

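The end view shows all three boxes stacked squarely at (313,260), with the gripper clear above. The top lid reads level at 0.220 m.

```bash
python3 -c "
from cell import bot
print(bot.job_done())"
```

```text
the job is handed in; nothing more can be done
None
```

The stack is built and handed in at about 51 s: teal box, then orange-red box, squarely on the deep box, level and seated between the lugs; while being turned up the shallow box slipped once out of a light grip, its raised end settling back onto the worktop from a few centimetres, then went up under control.

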